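# Return the trier to the coffee roaster, scoop down

## Task

Put the roaster's sample trier back: pick it up from the counter, slide it nose first into its sloping tube on the front of the bench roaster until its collar sits fully home against the tube's mouth, and leave it there, let go, turned over so that the open side of its scoop faces down (that way no beans stay in it during the roast). Do not disturb the other things on the counter.

Things in the scene. Friction and masses are not known exactly. Their poses are not given: they have to be found in the camera images.
- trier: Sample trier, 200 mm long, 0.14 to 0.28 kg: eight-sided wooden handle, steel collar disc 28 mm across, round steel shaft. Origin: on the axis, in the collar face that meets the tube (collar 4 mm thick behind it). x runs along the axis to the nose, z points to the scoop's open side. Starts lying level, open side up, origin 14 mm above the counter. Balances 10 mm behind the origin.
- trier_grip (a point): Point on the trier's axis in the middle of its eight-sided wooden handle, 55 mm behind the collar face. The handle is 28 mm across flats (flats face trier y and z and halfway between) and spans 13 to 100 mm behind the collar face. A brush nearby has a similar wooden handle but a black bristle head.
- trier_nose (a point): Tip of the trier's blunt nose, on the axis, 100 mm ahead of the collar face. The shaft is 22 mm in diameter, its front edge chamfered by only 1.4 mm over the last 3 mm. It is a trough open at the top from 40 to 88 mm ahead of the collar, and has a groove 10 mm wide and 17 mm in diameter 17 to 27 mm ahead of the collar.
- tube: Fixed dark steel pipe on the roaster's upright steel faceplate: bore 23.6 mm, outside 31 mm, length 75 mm, no chamfer, sloping down into the machine at 20 degrees. Origin: centre of the mouth, 215 mm above the counter, 60 mm in front of the faceplate (a cooling pan 72 mm high stands below). x runs down the bore, y is level. Home, the trier's origin and x axis coincide with the tube's.
- tube_ball (a point): Sprung ball in the bottom of the bore, 22 mm past the mouth: it rubs on the shaft while it is pushed in, with some 3 to 12 N of drag, and drops into the shaft's groove when the trier is home. It keeps the trier from sliding out, but lets it be turned about its axis by its handle.
- brush: bystander: bench brush with a wooden handle 26 mm wide and 22 mm high, 183 mm long in all; origin under it, x towards the black bristle head, which is 83 mm from the origin (the handle reaches 100 mm the other way)
- tamper: bystander: steel tamper standing on its 58 mm base, 88 mm high; origin under its centre
- pitcher: bystander: steel milk pitcher, 105 mm high, 92 mm wide, with a handle; origin under its centre
- bowl: bystander: white cupping bowl, 100 mm wide, 62 mm high; origin under its centre
- cup: bystander: red mug, 80 mm wide, 60 mm high; origin under its centre
- sample_tray: bystander: flat aluminium sample tray 200 x 90 x 22 mm; origin under its centre
- spoon: bystander: steel spoon, 160 mm long; origin under it
- canister: bystander: steel canister, 94 mm wide, 149 mm high; origin under its centre
- roaster: Fixed bench roaster. Origin: on the counter below the middle of its faceplate's front face; x into the machine, y along the faceplate, z up. Faceplate 250 mm wide, top 330 mm up; the tube leaves it at y = 50 mm. The drum housing behind is as high; on it a funnel hopper, 160 mm across, centred 205 mm behind the faceplate, rim 467 mm up. A cooling pan 184 mm across stands centred at x = -118 mm.
Not all that is in view belongs to the job. What is shaped like the trier but red is not meant.

How it is judged:
On the way:
1. the trier's nose has started into the tube (x of trier in the frame of tube above -0.085 m and angle between the x axis of trier and the x axis of tube, either way round below 0.12 rad and y of trier in the frame of tube between -0.012 and 0.012 m and z of trier in the frame of tube between -0.012 and 0.012 m), for 0.1 s.
At the end, for the whole second after the job is handed in: The trier is in the tube with its collar within 2.5 mm of the mouth and its axis within 0.1 rad of the tube's, the scoop's open side facing down (turned over to within about 40 degrees of straight down across the tube), at rest and released (x of trier in the frame of tube above -0.0025 m and distance between trier and tube below 0.005 m and angle between the x axis of trier and the x axis of tube, either way round below 0.1 rad and angle between trier's own z axis and vertical above 2.375 rad and linear speed of trier below 0.01 m/s and contact force between the fingers and trier below 0.1 N); the robot touches nothing.
It fails at once if a bystander was shifted by more than 30 mm (distance of any of brush, tamper, pitcher, bowl, cup, sample_tray, spoon, canister from where it was at the start of the episode above 0.03 m).
It also fails if it takes over 72 s, if anything falls off the work surface, if the arm or the gripper's body presses on something with over 40 N, if the wrist force passes 120 N, or if a joint passes its speed limit or range.

## Robot

A 7-joint arm with a two-finger parallel gripper is mounted at the origin on the work surface. World frame = base frame: x ahead of the robot, y to its left, z up, the work surface at z = 0. Lengths are in m, angles in rad, forces in N, time in s.
With the tool pointing down it reaches from about 0.4 to 0.925 m from the base axis. Payload 4.1 kg.
Tool frame: the origin (TCP) lies on the centre line of the jaws, within the pads' length; the fingertips stand 8 mm ahead of it and the grasp point (between the pads) lies 11 mm behind it; z points along the fingers, y is the direction in which the jaws open and shut (so a half turn about z gives the same grasp; the last joint's range is limited). The gripper opens to 85 mm and grips with 20 to 120 N. Pads are 22 mm wide; open, the fingers measure 114 mm over their backs; the gripper's body (76 mm by 85 mm) begins 54 mm behind the grasp point. The pads swing forward as they close: fully open they stand 13 mm farther back than shut.
Start: joints at [1.146, 0.398, 0.045, 1.537, -0.019, 1.207, -0.051], TCP at [0.208, -0.616, 0.239] pointing down, gripper open.
Joint ranges: [-2.82, 2.82], [-0.49, 2.23], [-1.37, 1.46], [0, 2.46], [-1.36, 4.5], [0.23, 2], [-2.94, 2.94]. Speed limits (rad/s): [2.57, 2.57, 3.14, 3.14, 3.14, 3.14, 3.14].

## Interface

Orientations are given as a rotation vector (axis times angle).
In Python, from plant import r gives the robot as it stands.
- The arm moves only by the shell command python3 -m crank 'ROWS'. ROWS is text: rows parted by semicolons, each of 7 numbers parted by spaces: the shift along the tool's x, y, z in cm, then the turn, a rotation vector about the tool's x, y, z in degrees, then the opening, from 0 (shut) to 1 (fully open). A call has 1 to 10 rows; each row shifts and turns the pose as measured when the row begins, along the tool's axes as they then stand; what a row does not reach is not made up. A row lasts 1/8 s, in which the tool goes at most 62.5 mm and 10.7 degrees, less where a joint would pass 70% of its speed; a pose out of reach is approached as far as the arm can. A call with a gripper value outside its range is refused whole. The fingers move at their own pace and stop on an object; the grip force is fixed at half the most. Time passes only in rows, so rows that do not move let the fingers close. It gives the time, the measured TCP pose, the force and the opening at its end, in the units of the state.
- r.read_state(): the state, without advancing time (a new reading comes with each control period).
- r.camera(name): name is "side" or "top"; returns a dict with "color" (480x640x3 uint8, red, green, blue), "mtx" (3x3 intrinsics, pixels), "distortion" ([k1, k2, p1, p2, k3] as OpenCV has them; the pictures are not rectified), "camera_from_world" (4x4, takes a point from world to camera coordinates). Camera axes: x right, y down, z forward; pixel columns grow to the right and rows downward; lengths in m; the calibration is good to about 2 mm. A picture is of the moment at which its call begins. There is no depth.
- r.hand_in(): hands the job in, once; it reports no verdict.
The state is a dict: "clock": time; "qpos": joint angles; "qd": joint speeds; "joint_torque": joint torques, N m; "eef_pos": TCP position; "tool_rot": TCP orientation; "contact_force": force on the tool from outside, world axes, zero at the start; "moment": the same for the moment, N m; "finger_gap": finger opening in m.
Only numpy, scipy, OpenCV 4.12 (cv2) and the standard library are available. Lean on these libraries where they do the work, as an engineer would, in place of code of your own. Each camera call takes 0.05 s, during which the arm holds its last target. There are 200 camera calls.

## Working session

There is one attempt and no reset: what is moved stays moved. The work goes in short steps, Python scripts to look and compute and a shell command to move; the robot and the scene stay as the last step left them, time stands still between calls to the robot, and variables do not carry over. Pictures are saved under pics/ and viewed, about 8 in all and at most 12, crops included, and the job is handed in when it is done.

```bash
ls; mkdir -p pics; cat > h.py <<'E'
import numpy as np, cv2
from plant import r
from scipy.spatial.transform import Rotation as R
def cam(n,f=None):
    c=r.camera(n)
    if f: cv2.imwrite('pics/'+f,c['color'][:,:,::-1])
    return c
def ray(c,u,v):
    p=cv2.undistortPoints(np.array([[[u,v]]],float),np.array(c['mtx']),np.array(c['distortion']))[0,0]
    T=np.array(c['camera_from_world']);Rm=T[:3,:3]
    return -Rm.T@T[:3,3], Rm.T@np.array([p[0],p[1],1])
def onz(c,u,v,z):
    o,d=ray(c,u,v); return o+d*(z-o[2])/d[2]
def tri(r1,r2):
    (o1,d1),(o2,d2)=r1,r2
    s=np.linalg.lstsq(np.c_[d1,-d2],o2-o1,rcond=None)[0]
    a,b=o1+s[0]*d1,o2+s[1]*d2
    return (a+b)/2,np.linalg.norm(a-b)
def proj(c,P):
    T=np.array(c['camera_from_world'])
    return cv2.projectPoints(np.array(P,float).reshape(-1,1,3),cv2.Rodrigues(T[:3,:3])[0],T[:3,3],np.array(c['mtx']),np.array(c['distortion']))[0][:,0]
E
python3 - <<'E'
from h import *
import pickle
d={}
for n in('top','side'):
    c=cam(n,n+'0.png'); d[n]=c; print(n,ray(c,320,240))
pickle.dump(d,open('c0.pkl','wb'))
s=r.read_state();print(s)
E
```

```text
pics
top (array([0.22419842, 0.20874352, 1.50231234]), array([ 0.23464207, -0.00738833, -0.97209993]))
side (array([0.14518843, 0.86258665, 0.93894948]), array([ 0.31807203, -0.62045637, -0.71691935]))
{'clock': 0.1, 'qpos': array([ 1.14601995,  0.39911246,  0.04506167,  1.53774092, -0.01867831,
        1.20693295, -0.05071026]), 'qd': array([ 0.00061339, -0.00080718,  0.00014041, -0.00377787, -0.000723  ,
       -0.00225074, -0.00047441]), 'joint_torque': array([ 3.53670126e-03, -4.76261258e+01,  1.36995826e+00, -2.54952568e+01,
        1.19781168e-02,  4.99099944e-03,  1.60786925e-05]), 'eef_pos': array([ 0.20785356, -0.61528091,  0.23837729]), 'tool_rot': array([-3.09829018e+00, -5.09323611e-01,  6.85515800e-04]), 'contact_force': array([ 0.95207937,  1.186661  , -0.81006741]), 'moment': array([ 0.01995641, -0.03125463, -0.01068401]), 'finger_gap': 0.08552909037989}
```

View pics/top0.png

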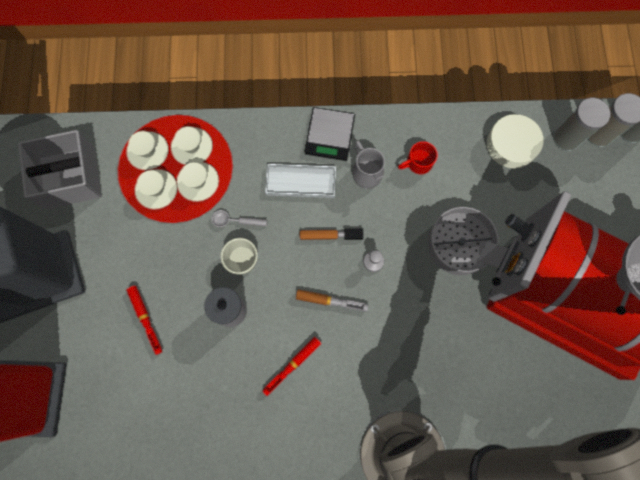

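View pics/side0.png

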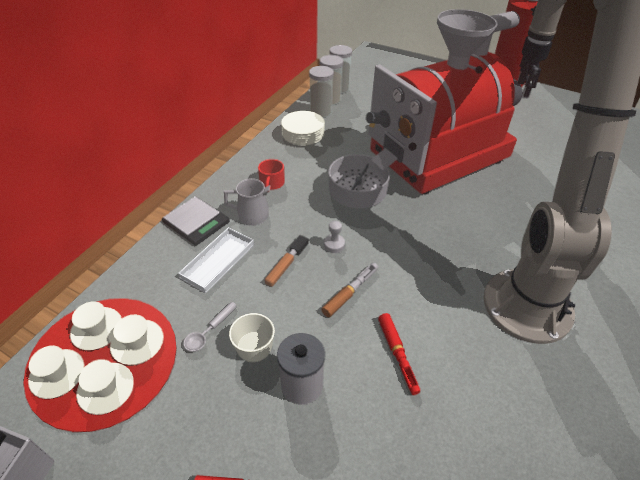

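Top view, candidates: wooden handle with steel trough at (296..367, 291..308) is the trier. The brush is at (300..362, 234) and has a black head. The red look-alikes are at (145,320) and (292,367). In the side view the trier runs (328,310)→(376,268). The tube appears to be at top (520,225) and side (376,118). I'll check these in one close mosaic.

```bash
python3 - <<'E'
from h import *
import pickle
d=pickle.load(open('c0.pkl','rb'))
def crop(n,x,y,w,h): return cv2.resize(d[n]['color'][y:y+h,x:x+w,::-1],(400,300),interpolation=cv2.INTER_CUBIC)
m=np.vstack([np.hstack([crop('top',285,265,100,75),crop('side',310,250,80,60)]),np.hstack([crop('top',480,190,100,75),crop('side',355,60,100,75)])])
cv2.imwrite('pics/m1.png',m)
for n in d:
  c=d[n]; print(n,proj(c,[[0,0,0],[.1,0,0],[0,.1,0]]).round(0).tolist())
c=d['top']
for u,v in [(296,297),(367,306)]: print(onz(c,u,v,.014))
E
```

```text
top [[402.0, 455.0], [400.0, 415.0], [364.0, 456.0]]
side [[528.0, 305.0], [489.0, 290.0], [519.0, 335.0]]
[0.42277598 0.26912448 0.014     ]
[0.39156927 0.07328169 0.014     ]
```

View pics/m1.png

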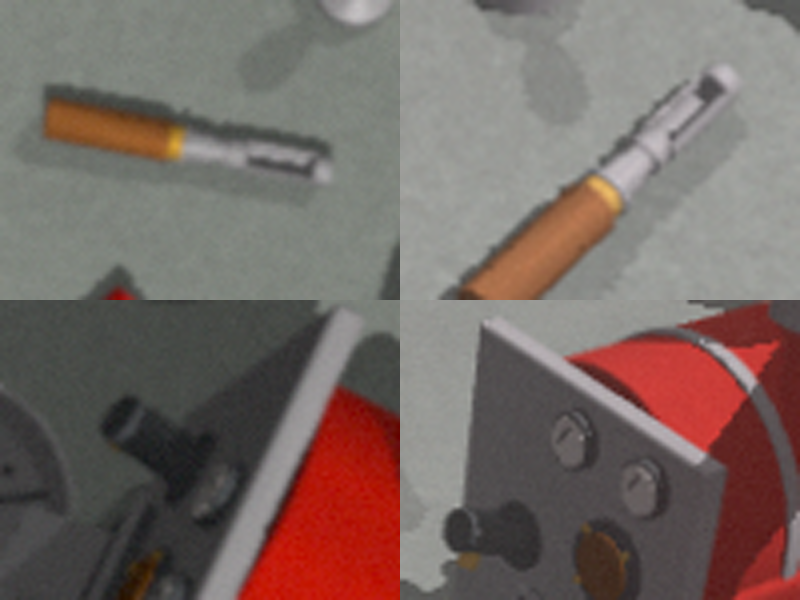

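The trier is confirmed: wooden handle, steel trough open side up, nose at top (366.5,307). The tube's mouth centre is near top (508.5,219) and side (370,118). Next I compute the poses.

```bash
python3 - <<'E'
from h import *
import pickle
d=pickle.load(open('c0.pkl','rb'));t,s=d['top'],d['side']
# roaster plate front top edge, z=.33
A=onz(s,375.5,65.3,.33);B=onz(s,435.7,102,.33);print('plate side',A,B,np.linalg.norm(A-B))
A2=onz(t,566,192,.33); 
print('plate top (back/front corner)',A2, onz(t,570,195,.33))
e=(A-B);e/=np.linalg.norm(e);print('yaw of plate y axis',np.degrees(np.arctan2(e[1],e[0])))
p,g=tri(ray(t,508.5,219),ray(s,370,118));print('mouth tri',p,g, 'ztop',onz(t,508.5,219,.215),'zside',onz(s,370,118,.215))
# in top: plate line lower end
print('plate far corner top',onz(t,531,265,.33))
# trier: masks
for n,c in d.items():
    im=c['color'];hsv=cv2.cvtColor(im,cv2.COLOR_RGB2HSV)
    m=((hsv[...,0]>8)&(hsv[...,0]<28)&(hsv[...,1]>110)).astype(np.uint8)
    box=(280,270,390,330) if n=='top' else (310,250,395,325)
    mm=np.zeros_like(m);x0,y0,x1,y1=box;mm[y0:y1,x0:x1]=m[y0:y1,x0:x1]
    pts=cv2.findNonZero(mm)[:,0].astype(float)
    w=np.array([onz(c,u,v,.014 if 0 else .02) for u,v in pts])
    mu=w.mean(0);_,_,V=np.linalg.svd(w-mu);a=V[0];q=(w-mu)@a
    print(n,len(pts),mu,a,np.degrees(np.arctan2(a[1],a[0])),np.percentile(q,[0.5,99.5]),pts.mean(0))
E
```

```text
plate side [ 0.60431348 -0.36084108  0.33      ] [ 0.38669257 -0.24501352  0.33      ] 0.24652563049978865
plate top (back/front corner) [ 0.60268667 -0.36715176  0.33      ] [ 0.59521577 -0.37533304  0.33      ]
yaw of plate y axis -28.023899264241887
mouth tri [ 0.57336204 -0.27236676  0.21254261] 0.0026199700528598932 ztop [ 0.57400175 -0.27119947  0.215     ] zside [ 0.57054262 -0.26852177  0.215     ]
plate far corner top [ 0.43550114 -0.26654377  0.33      ]
top 340 [0.42030913 0.22226481 0.02      ] [ 2.22421556e-01  9.74950589e-01 -5.21477218e-17] 77.14869746510324 [-0.04744281  0.04661283] [312.87352941 297.07352941]
side 415 [0.41928772 0.2270438  0.02      ] [-2.03035623e-01 -9.79171352e-01 -4.39530141e-17] -101.71453038666347 [-0.05091209  0.05417237] [337.63614458 300.52771084]
```

```bash
cat >> h.py <<'E'
def frame(x,z):  # columns x,y,z with x kept exact
    x=np.array(x,float);x/=np.linalg.norm(x);z=np.array(z,float);z-=x*(z@x);z/=np.linalg.norm(z)
    return np.c_[x,np.cross(z,x),z]
def tool_for(trx,trz_of_tool): # tool x=-trier x, tool z given
    return frame(-np.array(trx,float),trz_of_tool)
def plan(P,Rt):
    s=r.read_state();Rc=R.from_rotvec(s['tool_rot']).as_matrix()
    rv=np.degrees(R.from_matrix(Rc.T@Rt).as_rotvec());d=np.array(P)-s['eef_pos']
    print('t',round(s['clock'],2),'turn deg',rv.round(1),'|',np.linalg.norm(rv).round(1),' shift cm in target frame',(Rt.T@d*100).round(2),'in current frame',(Rc.T@d*100).round(2),'F',s['contact_force'].round(1),'gap',round(s['finger_gap'],4))
YT=np.radians(-118.);TX=np.array([np.cos(YT)*np.cos(.349),np.sin(YT)*np.cos(.349),-np.sin(.349)])
TM=np.array([.5705,-.2725,.215]); TY=np.array([-np.sin(YT),np.cos(YT),0]); TZ=np.cross(TX,TY)
E
python3 - <<'E'
from h import *
import pickle
d=pickle.load(open('c0.pkl','rb'));t,s=d['top'],d['side']
for u,v in [(366.5,307),(296.5,294)]: print(onz(t,u,v,.016))
n=onz(t,366.5,307,.016);c=np.array([.4203,.2223,.016]);a=n-c
print(np.degrees(np.arctan2(a[1],a[0])),np.linalg.norm(a))
print('side nose',onz(s,377,267,.014), tri(ray(t,366.5,307),ray(s,377,267)))
print(TX,TY,TZ)
yaw=np.radians(-101);x=[np.cos(yaw),np.sin(yaw),0]
plan([.420,.219,.16],tool_for(x,[0,0,-1]))
E
```

```text
[0.38862827 0.07498591 0.016     ]
[0.43082578 0.26747971 0.016     ]
-102.13358314529039 0.15068025871072524
side nose [0.37949337 0.07719586 0.014     ] (array([0.38506725, 0.07361127, 0.00923398]), np.float64(0.008716751200724742))
[-0.44116954 -0.82971922 -0.34195826] [ 0.88294759 -0.46947156  0.        ] [-0.16053968 -0.30193123  0.93971514]
t 0.1 turn deg [ -0.1  -0.  -60.3] | 60.3  shift cm in target frame [85.94  4.91  7.84] in current frame [ 46.81 -72.23   7.96] F [ 1.   1.2 -0.8] gap 0.0855
```

```bash
python3 -m crank '0 0 -5 0 0 0 1;0 0 -5 0 0 0 1;0 -4 -4 0 0 0 1;0 -4 -4 0 0 0 1;0 -4 -4 0 0 0 1;0 -4 -4 0 0 0 1;0 -4 -4 0 0 0 1;0 -4 0 0 0 0 1'; python3 - <<'E'
from h import *
yaw=np.radians(-102);x=[np.cos(yaw),np.sin(yaw),0]
plan([.43,-.08,.45],tool_for(x,[0,0,-1]))
E
```

```text
clock: 1.1
eef_pos: [0.1298, -0.3829, 0.5441]
tool_rot: [-3.086, -0.508, 0.005]
contact_force: [-0.8, 0.8, -0.2]
finger_gap: 0.0851
t 1.1 turn deg [ -0.8  -0.4 -59.3] | 59.3  shift cm in target frame [35.87 23.07  9.41] in current frame [ 38.15 -18.94   9.65] F [-0.8  0.8 -0.2] gap 0.0851
```

```bash
python3 -m crank '4.7 -2.3 0 0 0 0 1;4.7 -2.3 0 0 0 0 1;4.7 -2.3 0 0 0 0 1;4.7 -2.3 0 0 0 0 1;4.7 -2.3 1 0 0 0 1;4.7 -2.3 1 0 0 0 1;4.7 -2.3 1 0 0 0 1;4.7 -2.3 1 0 0 0 1' | head -2; python3 -m crank '0 0 2 0 0 -10 1;0 0 2 0 0 -10 1;0 0 2 0 0 -10 1;0 0 2 0 0 -10 1;0 0 2 0 0 -10 1;0 0 2 0 0 -9 1'; python3 - <<'E'
from h import *
yaw=np.radians(-102);x=[np.cos(yaw),np.sin(yaw),0]
plan([.420,.219,.14],tool_for(x,[0,0,-1]))
E
```

```text
clock: 2.1
eef_pos: [0.4321, -0.0802, 0.5052]
clock: 2.85
eef_pos: [0.4326, -0.0737, 0.3791]
tool_rot: [-2.406, -2.003, -0.003]
contact_force: [0.8, -0.2, 0.1]
finger_gap: 0.0853
t 2.85 turn deg [-0.4 -0.5  1.6] | 1.7  shift cm in target frame [28.37 -7.32 23.91] in current frame [28.35 -6.36 24.2 ] F [ 0.8 -0.2  0.1] gap 0.0853
```

```bash
python3 -m crank '5 -1.2 1.5 0 0 0 1;5 -1.2 1.5 0 0 1.6 1;5 -1 4 0 0 0 1;5 -1 4 0 0 0 1;4 -1 4 0 0 0 1;4 -1 4 0 0 0 1;0.3 0 4.2 0 0 0 1'; python3 - <<'E'
from h import *
yaw=np.radians(-102);x=[np.cos(yaw),np.sin(yaw),0]
plan([.420,.219,.01],tool_for(x,[0,0,-1]))
t,s=cam('top'),cam('side')
a=t['color'][230:350,260:420,::-1];b=s['color'][200:350,270:430,::-1]
cv2.imwrite('pics/m2.png',np.hstack([cv2.resize(a,(400,300),interpolation=2),cv2.resize(b,(400,375),interpolation=2)[:300]]))
E
```

```text
clock: 3.72
eef_pos: [0.4262, 0.2197, 0.1479]
tool_rot: [-2.442, -1.962, -0.012]
contact_force: [0.5, -0.1, -0.8]
finger_gap: 0.0856
t 3.73 turn deg [-0.1 -0.6 -0.4] | 0.8  shift cm in target frame [-0.2  -0.59 13.79] in current frame [-0.36 -0.56 13.79] F [ 0.5 -0.1 -0.8] gap 0.0856
```

View pics/m2.png

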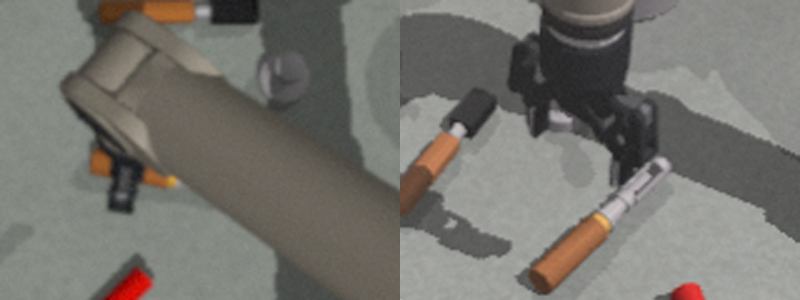

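The gripper hangs over the handle, jaws across it, with the brush and tamper clear. I'll descend and close.

```bash
python3 -m crank '-0.2 -0.6 4.5 0 -0.6 -0.4 1;0 0 4.5 0 0 0 1;0 0 2.5 0 0 0 1;0 0 1.6 0 0 0 1'; python3 - <<'E'
from h import *
yaw=np.radians(-102);x=[np.cos(yaw),np.sin(yaw),0]
plan([.420,.219,.01],tool_for(x,[0,0,-1]))
E
```

```text
clock: 4.32
eef_pos: [0.4227, 0.2127, 0.0164]
tool_rot: [2.45, 1.962, -0.006]
contact_force: [0.8, -1.5, 0.8]
finger_gap: 0.0851
t 4.33 turn deg [-0.   0.3 -0.6] | 0.7  shift cm in target frame [ 0.56 -0.39  0.64] in current frame [ 0.56 -0.4   0.64] F [ 0.8 -1.5  0.8] gap 0.0851
```

```bash
python3 -m crank '0.5 -0.4 0.5 0 0 -0.6 1;0 0 0.1 0 0 0 0.6;0 0 0 0 0 0 0.3;0 0 0 0 0 0 0;0 0 0 0 0 0 0;0 0 0 0 0 0 0;0 0 0 0 0 0 0;0 0 0 0 0 0 0'; python3 -m crank '0 0 -2 0 0 0 0;0 0 -4 0 0 0 0;0 0 -4 0 0 0 0;0 0 0 0 0 0 0'; python3 - <<'E'
from h import *
t,s=cam('top'),cam('side')
a=t['color'][230:350,260:420,::-1];b=s['color'][170:320,270:430,::-1]
cv2.imwrite('pics/m3.png',np.hstack([cv2.resize(a,(400,300),interpolation=2),cv2.resize(b,(400,375),interpolation=2)[:300]]))
# tube target staging, roll 90, origin 170 mm out
P=TM-TX*(.16+.050); print('TCP stage0',P)
plan(P,tool_for(TX,-TZ)); plan(P,tool_for(TX,TY))
E
```

```text
clock: 5.32
eef_pos: [0.4229, 0.2191, 0.0136]
tool_rot: [2.439, 1.971, 0.003]
contact_force: [0.1, -0.3, -0.4]
finger_gap: 0.0265
clock: 5.82
eef_pos: [0.4214, 0.2188, 0.115]
tool_rot: [2.44, 1.973, -0.003]
contact_force: [-0.9, 0.6, -1.8]
finger_gap: 0.0263
TCP stage0 [ 0.6631456  -0.09825896  0.28681124]
t 5.92 turn deg [-2.9 20.3 15.7] | 25.9  shift cm in target frame [ -9.44  36.33 -22.01] in current frame [-25.86  30.4  -17.34] F [-0.9 -0.1 -2.7] gap 0.0267
t 5.92 turn deg [-91.2   3.6  28.5] | 95.6  shift cm in target frame [-9.44 22.01 36.33] in current frame [-25.86  30.4  -17.34] F [-0.9 -0.1 -2.7] gap 0.0267
```

View pics/m3.png

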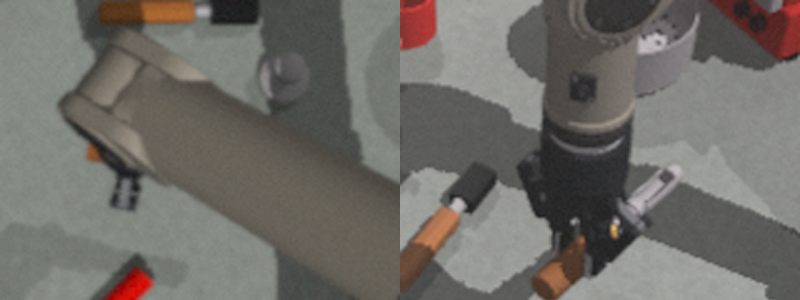

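Held: handle clear of the counter, trough out front. Next I carry it to the stage point in front of the tube.

```bash
python3 -m crank '0 0 -5.5 0 0 0 0;0 0 -6 0 0 0 0;0 0 -6 0 0 0 0;-3.7 4.3 0 0 0 0 0;-3.7 4.3 0 0 0 0 0;-3.7 4.3 0 0 0 0 0;-3.7 4.3 0 0 0 0 0;-3.7 4.3 0 0 0 0 0;-3.7 4.3 0 0 0 0 0;-3.7 4.3 0 0 0 0 0' | head -2; python3 -m crank '0 0 0 -1 7 5 0;0 0 0 -1 7 5 0;0 0 0 -1 6 5 0;0 0 0 0 0 0 0'; python3 - <<'E'
from h import *
P=TM-TX*(.16+.050)
plan(P,tool_for(TX,-TZ)); plan(P,tool_for(TX,TY));print(r.read_state()['qpos'].round(2))
E
```

```text
clock: 7.18
eef_pos: [0.6609, -0.1053, 0.2722]
clock: 7.68
eef_pos: [0.6593, -0.1128, 0.2571]
tool_rot: [-2.496, -1.5, -0.381]
contact_force: [0.0, 0.4, -2.3]
finger_gap: 0.0265
t 7.67 turn deg [-2.4  1.2 -0.4] | 2.7  shift cm in target frame [ 2.4  -0.34 -2.29] in current frame [ 2.34 -0.45 -2.32] F [ 0.   0.4 -2.3] gap 0.0265
t 7.67 turn deg [-92.4   1.3   0.6] | 92.4  shift cm in target frame [ 2.4   2.29 -0.34] in current frame [ 2.34 -0.45 -2.32] F [ 0.   0.4 -2.3] gap 0.0265
[ 0.83  0.52 -0.82  1.5   0.05  1.18 -0.41]
```

```bash
python3 -m crank '2.4 -0.4 -2.4 0 0 0 0;0 0 -2 0 0 0 0;0 0 0 -10 0 0 0;0 0 0 -10 0 0 0;0 0 0 -10 0 0 0;0 0 0 -10 0 0 0;0 0 0 0 0 0 0'; python3 - <<'E'
from h import *
P=TM-TX*(.16+.050)
plan(P,tool_for(TX,TY));print(r.read_state()['qpos'].round(2))
E
python3 -m crank '0 0 0 -10 0 0 0;0 0 0 -10 0 0 0;0 0 0 -10 0 0 0;0 0 0 -10 0 0 0;0 0 0 0 0 0 0'; python3 - <<'E'
from h import *
P=TM-TX*(.16+.050)
plan(P,tool_for(TX,TY));print(r.read_state()['qpos'].round(2))
E
```

```text
clock: 8.55
eef_pos: [0.6585, -0.0918, 0.2967]
tool_rot: [2.313, 1.247, 0.822]
contact_force: [-0.8, -0.3, -1.5]
finger_gap: 0.0262
t 8.55 turn deg [-52.8   0.1   2.1] | 52.8  shift cm in target frame [-0.67 -0.81  0.71] in current frame [-0.65  0.06  1.08] F [-0.8 -0.3 -1.5] gap 0.0262
[ 0.81  0.1  -0.78  2.01  0.25  0.36 -0.73]
clock: 9.18
eef_pos: [0.654, -0.1257, 0.2863]
tool_rot: [2.157, 1.036, 0.774]
contact_force: [0.5, -0.1, -2.0]
finger_gap: 0.0263
t 9.18 turn deg [-39.7   6.4   4.5] | 40.5  shift cm in target frame [ 2.7  -0.93 -0.48] in current frame [ 2.74 -0.92 -0.13] F [ 0.5 -0.1 -2. ] gap 0.0263
[ 0.63  0.09 -0.67  2.13  1.31  0.36 -1.83]
```

Roll is limited to about +50°. So I'll insert at roll 0 and turn the trier over in the tube with regrasps.

```bash
python3 -m crank '0 0 -2 10 0 0 0;0 0 0 10 0 0 0;0 0 0 10 0 0 0;0 0 0 10 0 0 0;0 0 0 10 0 0 0;0 0 0 0 0 0 0'; python3 - <<'E'
from h import *
P=TM-TX*(.125+.050)
plan(P,tool_for(TX,-TZ));print(r.read_state()['qpos'].round(2))
E
```

```text
clock: 9.93
eef_pos: [0.6525, -0.1433, 0.2947]
tool_rot: [2.666, 1.348, 0.453]
contact_force: [-0.2, -0.2, -1.8]
finger_gap: 0.0264
t 9.93 turn deg [16.   8.6 -5.6] | 19.0  shift cm in target frame [ 0.44 -1.18  2.27] in current frame [ 0.6  -1.8   1.77] F [-0.2 -0.2 -1.8] gap 0.0264
[ 0.83  0.3  -0.78  1.67  0.18  0.94 -0.61]
```

```bash
python3 -m crank '2 0 0 8 4.3 -2.8 0;0 0 0 8 4.3 -2.8 0;0 0 0 0 0 0 0'; python3 - <<'E'
from h import *
P=TM-TX*(.125+.050)
plan(P,tool_for(TX,-TZ))
E
```

```text
clock: 10.3
eef_pos: [0.6641, -0.1223, 0.2997]
tool_rot: [-2.493, -1.522, -0.449]
contact_force: [-0.6, -1.2, -2.0]
finger_gap: 0.0267
t 10.3 turn deg [-0.3 -0.5  0.7] | 0.9  shift cm in target frame [-1.99 -1.21  1.92] in current frame [-1.99 -1.22  1.91] F [-0.6 -1.2 -2. ] gap 0.0267
```

```bash
python3 -m crank '-1 -1.2 1.9 -0.3 -0.5 0.7 0;-1 0 0 0 0 0 0;0 0 0 0 0 0 0'; python3 - <<'E'
from h import *
import pickle
P=TM-TX*(.125+.050)
plan(P,tool_for(TX,-TZ))
t,s=cam('top'),cam('side'); pickle.dump({'top':t,'side':s},open('c1.pkl','wb'))
s0=r.read_state();Rc=R.from_rotvec(s0['tool_rot']).as_matrix()
ax=-Rc[:,0];g=s0['eef_pos']
for c in(t,s): print(proj(c,[g+ax*.15,g+ax*.05,TM]).round(1).tolist())
a=t['color'][190:265,480:580,::-1];b=s['color'][75:150,330:430,::-1]
cv2.imwrite('pics/m4.png',np.hstack([cv2.resize(a,(400,300),interpolation=2),cv2.resize(b,(400,300),interpolation=2)]))
E
```

```text
clock: 10.68
eef_pos: [0.6473, -0.1227, 0.2771]
tool_rot: [-2.512, -1.52, -0.447]
contact_force: [-0.5, 0.3, -1.7]
finger_gap: 0.0267
t 10.68 turn deg [0.4 0.1 0.4] | 0.6  shift cm in target frame [-0.44  0.25  0.08] in current frame [-0.44  0.25  0.08] F [-0.5  0.3 -1.7] gap 0.0267
[[499.7, 214.7], [468.1, 194.6], [509.2, 220.3]]
[[363.4, 117.0], [337.2, 116.0], [370.6, 117.4]]
```

View pics/m4.png

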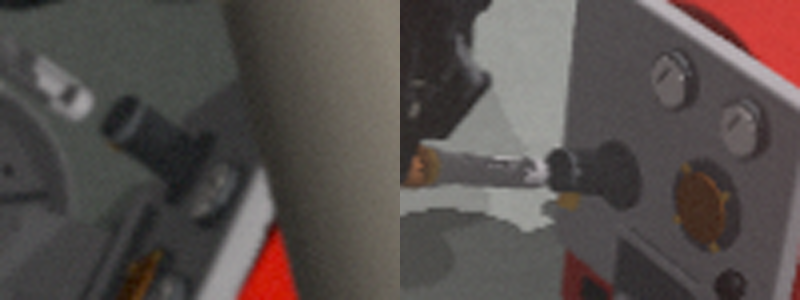

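Both views show the nose just ahead of the mouth: nose at top (502.5,216.3) and side (365.8,118). That puts it about 7 mm further along the axis than assumed, so I'm holding it about 43 mm behind the collar. I'll take one larger, brightened crop for lateral alignment.

```bash
python3 - <<'E'
from h import *
import pickle
d=pickle.load(open('c1.pkl','rb'))
def big(c,x,y):
    a=cv2.resize(c['color'][y:y+50,x:x+40,::-1],(400,500),interpolation=cv2.INTER_CUBIC)
    a=(255*(a/255.)**.55).astype(np.uint8)
    for k in range(0,40,5): cv2.putText(a,str(x+k),(k*10,10),0,.3,(0,255,255));cv2.line(a,(k*10+5,12),(k*10+5,18),(0,255,255))
    for k in range(0,50,5): cv2.putText(a,str(y+k),(0,k*10+9),0,.3,(0,255,0))
    return a
cv2.imwrite('pics/m5.png',np.hstack([big(d['top'],491,197),big(d['side'],352,95)]))
E
```

```text
(no output)
```

View pics/m5.png

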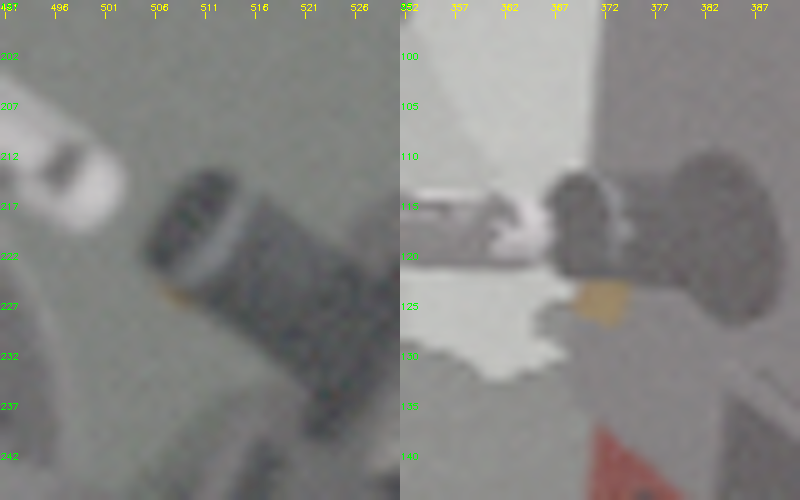

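The nose-tip silhouettes fit a grip about 50 mm behind the collar, since the nose end face points away from both cameras. Next I measure the lateral offsets with edge profiles across the projected axes.

```bash
cat >> h.py <<'E'
def prof(c,P,ax,ss,W=11):
    g=cv2.GaussianBlur(cv2.cvtColor(c['color'],cv2.COLOR_RGB2GRAY).astype(np.float32),(0,0),.6)
    q=proj(c,[P+ax*s for s in ss]);dd=proj(c,[P+ax*(ss[0]),P+ax*(ss[-1])]);t=dd[1]-dd[0];t/=np.linalg.norm(t);n=np.array([-t[1],t[0]])
    k=np.arange(-W,W+.01,.25)
    out=[]
    for p in q:
        m=(p[None]+k[:,None]*n).astype(np.float32)
        v=cv2.remap(g,m[None,:,0],m[None,:,1],cv2.INTER_LINEAR)[0];out.append(v)
    return k,np.array(out),t,n
E
python3 - <<'E'
from h import *
import pickle
d=pickle.load(open('c1.pkl','rb'))
s0=r.read_state();Rc=R.from_rotvec(s0['tool_rot']).as_matrix();ax=-Rc[:,0];g=s0['eef_pos']
for nm,P,a,ss in (('tube',TM,TX,[.012,.02,.028,.036,.044]),('trier',g,ax,[.062,.07,.085,.10,.115,.13,.142])):
  for n,c in d.items():
    k,v,t,nn=prof(c,P,a,ss)
    print(nm,n,'t',t.round(2),'n',nn.round(2),'k',k[::4][[0,-1]])
    for s,row in zip(ss,v): print(s,row[::4].astype(int).tolist())
E
```

```text
tube top t [0.84 0.54] n [-0.54  0.84] k [-11.  11.]
0.012 [75, 75, 73, 65, 57, 54, 54, 55, 57, 56, 57, 55, 51, 45, 41, 39, 48, 61, 70, 73, 75, 74, 74]
0.02 [73, 73, 71, 64, 53, 47, 44, 41, 41, 39, 38, 38, 35, 33, 32, 37, 48, 62, 72, 76, 75, 74, 74]
0.028 [73, 72, 70, 65, 55, 47, 45, 45, 44, 40, 38, 37, 35, 33, 32, 35, 46, 63, 71, 74, 73, 72, 71]
0.036 [65, 63, 64, 60, 52, 45, 42, 40, 40, 38, 36, 35, 33, 32, 31, 34, 43, 58, 70, 72, 68, 62, 59]
0.044 [54, 54, 53, 50, 42, 34, 33, 34, 33, 33, 35, 35, 33, 33, 33, 34, 39, 49, 57, 57, 57, 58, 60]
tube side t [1.   0.05] n [-0.05  1.  ] k [-11.  11.]
0.012 [77, 78, 78, 77, 76, 72, 68, 70, 72, 70, 72, 74, 68, 61, 57, 55, 63, 75, 81, 82, 80, 78, 77]
0.02 [78, 77, 78, 78, 76, 70, 62, 58, 57, 54, 56, 58, 55, 50, 50, 51, 58, 70, 77, 78, 77, 77, 77]
0.028 [78, 77, 77, 78, 76, 69, 62, 57, 55, 52, 51, 51, 51, 50, 50, 50, 55, 69, 76, 76, 77, 78, 77]
0.036 [76, 76, 77, 75, 67, 59, 55, 53, 53, 53, 53, 52, 50, 50, 49, 47, 52, 68, 76, 76, 76, 77, 77]
0.044 [77, 77, 76, 65, 54, 51, 51, 51, 52, 51, 51, 49, 50, 50, 49, 49, 51, 57, 67, 75, 76, 77, 77]
trier
[... 910 characters left out ...]
5, 118, 84]
0.07 [54, 68, 92, 116, 130, 135, 136, 128, 106, 91, 86, 84, 82, 81, 83, 95, 123, 135, 137, 137, 133, 114, 83]
0.085 [135, 136, 137, 137, 136, 137, 135, 124, 103, 89, 87, 84, 82, 81, 82, 93, 115, 133, 136, 136, 136, 129, 106]
0.1 [135, 136, 139, 140, 140, 139, 138, 135, 118, 95, 85, 83, 81, 80, 82, 93, 118, 134, 135, 136, 137, 131, 109]
0.115 [138, 137, 137, 138, 138, 137, 137, 139, 142, 113, 95, 90, 84, 81, 80, 89, 123, 149, 154, 154, 154, 155, 150]
0.13 [152, 153, 150, 143, 139, 138, 137, 138, 139, 117, 102, 92, 83, 80, 80, 88, 122, 145, 152, 153, 152, 152, 153]
0.142 [155, 156, 158, 157, 154, 148, 145, 143, 122, 94, 87, 100, 103, 109, 100, 92, 123, 146, 151, 152, 152, 152, 151]
```

```bash
python3 - <<'E'
from h import *
import pickle
d=pickle.load(open('c1.pkl','rb'))
s0=r.read_state();Rc=R.from_rotvec(s0['tool_rot']).as_matrix();ax=-Rc[:,0];g=s0['eef_pos']
def solve(P,a,b):
    J=[]
    for (n,c) in d.items():
        q=proj(c,[P,P+a*.02,P+TY*.001,P+TZ*.001]);t=q[1]-q[0];t/=np.linalg.norm(t);nn=np.array([-t[1],t[0]])
        J.append([(q[2]-q[0])@nn,(q[3]-q[0])@nn])
    return np.linalg.solve(np.array(J),b),J
tb,J=solve(TM+TX*.025,TX,[-1.0,-.1]);tr,_=solve(g+ax*.12,ax,[.4,.68])
print('tube corr mm (y,z)',tb,'trier corr',tr,J)
TMn=TM+(TY*tb[0]+TZ*tb[1])/1000
print('TM new',TMn)
nose=g+ax*.15;e=(TMn-nose);e=np.array([e@TX,e@TY,e@TZ])*1000
print('mouth - nose (x,y,z mm)',e,'minus trier corr ->',e[1:]-tr,'axis err deg',np.degrees([ax@TY,ax@TZ]))
E
```

```text
tube corr mm (y,z) [ 3.22970585 -1.12784218] trier corr [-0.12306434 -1.99428284] [[np.float64(-0.3712179582041386), np.float64(-0.1763764614733082)], [np.float64(-0.1423737503191598), np.float64(-0.3190387292191455)]]
TM new [ 0.57353272 -0.27367572  0.21394015]
mouth - nose (x,y,z mm) [30.7941425   4.65889639 -1.90863401] minus trier corr -> [4.78196073 0.08564883] axis err deg [0.50506528 0.00919806]
```

```bash
sed -i 's/^TM=.*; TY/TM=np.array([.5735,-.2737,.2139]); TY/' h.py; python3 -m crank '-0.8 0.6 0 0 0 0.5 0;-0.8 0 0 0 0 0 0;0 0 0 0 0 0 0'; cat > chk.py <<'E'
from h import *
import pickle
t,s=cam('top'),cam('side');d={'top':t,'side':s}
s0=r.read_state();Rc=R.from_rotvec(s0['tool_rot']).as_matrix();ax=-Rc[:,0];g=s0['eef_pos']
nose=g+ax*.15;e=TM-nose
print('t',s0['clock'],'mouth-nose xyz mm',(np.array([e@TX,e@TY,e@TZ])*1000).round(1),'axis err deg (TY,TZ)',np.degrees([ax@TY,ax@TZ]).round(2),'F tool',(Rc.T@s0['contact_force']).round(1),'gap',s0['finger_gap'])
def big(c,P):
    x,y=(proj(c,[P])[0]-[20,22]).astype(int)
    a=cv2.resize(c['color'][y:y+50,x:x+40,::-1],(400,500),interpolation=cv2.INTER_CUBIC)
    return (255*(a/255.)**.55).astype(np.uint8)
import sys
cv2.imwrite('pics/'+sys.argv[1],np.hstack([big(t,TM),big(s,TM)]))
E
python3 chk.py m6.png; python3 - <<'E'
from h import *
P=TM-TX*.15;plan(P,tool_for(TX,-TZ))
E
```

```text
clock: 11.15
eef_pos: [0.647, -0.1389, 0.2732]
tool_rot: [-2.517, -1.51, -0.45]
contact_force: [-0.0, 0.7, -0.8]
finger_gap: 0.0262
t 11.25 mouth-nose xyz mm [15.6 -1.6 -3. ] axis err deg (TY,TZ) [ 0.08 -0.04] F tool [-0.  -0.7  1.7] gap 0.026865301396123774
t 11.25 turn deg [ 0.5 -0.   0.1] | 0.5  shift cm in target frame [-1.56 -0.14  0.31] in current frame [-1.56 -0.14  0.31] F [-0.3  0.8 -1.6] gap 0.0269
```

View pics/m6.png

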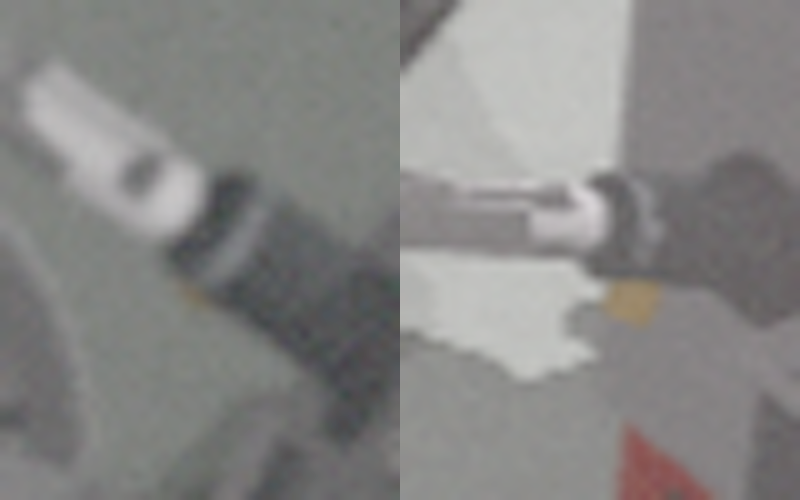

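Nose is about 15 mm from the mouth and nearly in line in both views. I'll correct by −1.5 mm in y and +1 mm in z, then advance gently.

```bash
python3 -m crank '-0.4 -0.15 0.1 0 0 0 0;-0.4 0 0 0 0 0 0;-0.4 0 0 0 0 0 0;-0.4 0 0 0 0 0 0;0 0 0 0 0 0 0'; python3 chk.py x1.png;  python3 -m crank '-0.3 0 0 0 0 0 0;-0.3 0 0 0 0 0 0;-0.3 0 0 0 0 0 0;-0.3 0 0 0 0 0 0'; python3 chk.py m7.png
```

```text
clock: 11.88
eef_pos: [0.6401, -0.147, 0.2684]
tool_rot: [-2.511, -1.513, -0.459]
contact_force: [-0.5, -0.5, -1.5]
finger_gap: 0.0266
t 11.975 mouth-nose xyz mm [ 3.  -0.1 -1.2] axis err deg (TY,TZ) [ 0.23 -0.37] F tool [1.8 0.5 1.9] gap 0.0264453745246859
clock: 12.48
eef_pos: [0.6394, -0.1472, 0.2692]
tool_rot: [-2.498, -1.516, -0.48]
contact_force: [1.6, 4.8, 1.4]
finger_gap: 0.0266
t 12.575 mouth-nose xyz mm [ 3.  -0.4  0.2] axis err deg (TY,TZ) [ 0.59 -1.31] F tool [ 6.6 -0.3  1. ] gap 0.026604565989518186
```

View pics/m7.png

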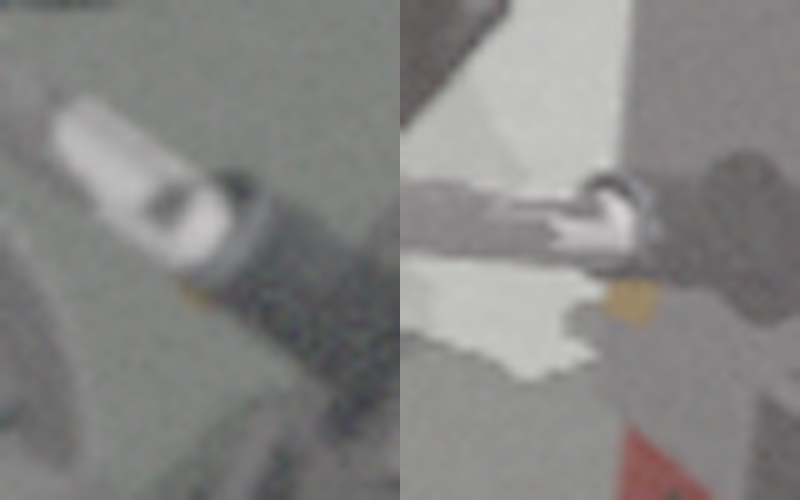

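```bash
python3 - <<'E'
from h import *
s0=r.read_state();Rc=R.from_rotvec(s0['tool_rot']).as_matrix();ax=-Rc[:,0];g=s0['eef_pos']
print('M tool',(Rc.T@s0['moment']).round(2))
for nm,P,a,ss in (('tube',TM,TX,[.015,.02,.025,.03]),('trier',g,ax,[.09,.10,.115,.125,.13,.135,.142])):
  for n in('top','side'):
    k,v,t,nn=prof(cam(n),P,a,ss,9)
    print(nm,n,'n',nn.round(2))
    for s,row in zip(ss,v): print(s,row[::4].astype(int).tolist())
E
```

```text
M tool [0.11 0.72 0.13]
tube top n [-0.55  0.84]
0.015 [74, 70, 63, 54, 48, 48, 49, 47, 47, 46, 45, 38, 37, 34, 36, 46, 62, 70, 72]
0.02 [73, 70, 62, 53, 47, 43, 42, 41, 40, 38, 37, 34, 33, 32, 35, 47, 63, 72, 74]
0.025 [71, 70, 64, 53, 47, 43, 42, 41, 39, 37, 36, 35, 33, 33, 34, 44, 61, 72, 74]
0.03 [71, 69, 64, 54, 46, 43, 42, 41, 40, 38, 36, 34, 31, 31, 34, 45, 61, 73, 75]
tube side n [-0.05  1.  ]
0.015 [77, 77, 76, 73, 69, 71, 74, 75, 78, 81, 74, 64, 58, 53, 60, 75, 81, 82, 80]
0.02 [78, 78, 76, 71, 64, 62, 61, 60, 63, 68, 62, 54, 51, 51, 58, 71, 78, 78, 77]
0.025 [79, 78, 77, 72, 63, 59, 57, 54, 54, 55, 54, 50, 50, 51, 57, 69, 76, 77, 77]
0.03 [79, 78, 76, 72, 64, 58, 56, 54, 53, 52, 51, 49, 49, 51, 55, 66, 75, 77, 78]
trier top n [-0.55  0.84]
0.09 [73, 75, 75, 76, 77, 77, 79, 82, 81, 77, 72, 67, 64, 62, 67, 73, 75, 77, 78]
0.1 [76, 76, 77, 77, 77, 76, 76, 79, 85, 87, 84, 76, 69, 64, 66, 71, 74, 76, 79]
0.115 [74, 74, 75, 75, 85, 102, 113, 118, 131, 139, 138, 124, 98, 74, 67, 69, 73, 75, 77]
0.125 [75, 77, 76, 78, 85, 99, 111, 118, 129, 139, 143, 139, 128, 111, 94, 81, 76, 75,
[... 276 characters left out ...]
ier side n [-0.07  1.  ]
0.09 [138, 138, 138, 138, 136, 126, 103, 89, 84, 82, 80, 80, 82, 102, 142, 152, 153, 153, 153]
0.1 [142, 139, 139, 139, 140, 139, 124, 98, 88, 85, 82, 81, 83, 105, 140, 153, 154, 154, 153]
0.115 [156, 155, 152, 147, 141, 142, 138, 116, 102, 92, 83, 80, 83, 105, 136, 150, 151, 152, 152]
0.125 [157, 156, 153, 151, 151, 152, 143, 112, 104, 95, 85, 81, 81, 99, 134, 149, 152, 152, 151]
0.13 [157, 157, 154, 152, 152, 151, 143, 108, 109, 117, 101, 97, 85, 98, 135, 148, 150, 150, 148]
0.135 [157, 156, 154, 151, 148, 140, 129, 97, 100, 131, 129, 114, 88, 98, 137, 149, 150, 143, 130]
0.142 [155, 154, 153, 144, 117, 92, 89, 85, 95, 130, 136, 116, 87, 86, 119, 144, 139, 109, 94]
```

The nose rests on the lower rim: dark bore shows above it in both crops, and the tilt has drifted −1.3°. I'll back off, level it and raise it.

```bash
python3 -m crank '0.4 0 0 0 0 0 0;0 0.23 0.2 0 -1.3 0.5 0;0 0 0 0 0 0 0'; python3 chk.py x2.png
```

```text
clock: 13.15
eef_pos: [0.6426, -0.1467, 0.2675]
tool_rot: [-2.522, -1.512, -0.445]
contact_force: [0.2, -0.5, -0.9]
finger_gap: 0.0268
t 13.25 mouth-nose xyz mm [ 3.7 -1.2 -1.8] axis err deg (TY,TZ) [-0.06  0.31] F tool [0.  0.1 1.1] gap 0.026387279103874155
```

```bash
cat > lat.py <<'E'
from h import *
s0=r.read_state();Rc=R.from_rotvec(s0['tool_rot']).as_matrix();ax=-Rc[:,0];g=s0['eef_pos']
def cross(k,row,lv,lo,hi,up):
    for i in range(len(k)-1):
        if lo<=k[i]<hi and ((row[i]-lv)*(row[i+1]-lv)<=0) and ((row[i+1]>row[i])==up): return k[i]+.25*(lv-row[i])/(row[i+1]-row[i])
    return np.nan
ss=[.12,.125,.13,.135]
k,v,_,_=prof(cam('top'),g,ax,ss,9); b=[]
for row in v:
    l=cross(k,row,95,-7,0,True);h=cross(k[::1],row,95,3,8,False);b.append((l,h,(l+h)/2))
print('top',np.round(b,2).tolist());bt=np.nanmedian([q[2] for q in b])
ss=[.07,.08,.09,.10,.11,.12,.13]
k,v,_,_=prof(cam('side'),g,ax,ss,9);b=[(cross(k,row,110,-7,0,False),cross(k,row,115,2,8,True)) for row in v]
print('side',np.round(b,2).tolist());bs=np.nanmedian([q[1] for q in b][3:])-3.95
J=np.array([[-.371,-.176],[-.142,-.319]]);tr=np.linalg.solve(J,[bt,bs])
nose=g+ax*.15;e=TM-nose
print('trier corr',tr.round(2),'-> nose must move (x,TY,TZ) mm',(e@TX*1000).round(1),(e@TY*1000-tr[0]).round(2),(e@TZ*1000-tr[1]).round(2),'axis err',np.degrees([ax@TY,ax@TZ]).round(2),'F tool',(Rc.T@s0['contact_force']).round(1))
E
python3 lat.py
```

```text
top [[-4.23, 5.17, 0.47], [-4.22, 5.36, 0.57], [-4.15, 5.55, 0.7], [-4.1, 5.51, 0.7]]
side [[-3.18, 4.69], [-3.34, 4.52], [-2.93, 4.54], [-2.2, 4.54], [-1.63, 4.62], [-1.49, 4.54], [-1.49, 4.74]]
trier corr [-0.97 -1.54] -> nose must move (x,TY,TZ) mm 3.7 -0.26 -0.29 axis err [-0.06  0.31] F tool [0.  0.1 1.1]
```

```bash
python3 -m crank '-0.3 0 0.03 0 0.3 0 0;-0.3 0 0 0 0 0 0;-0.3 0 0 0 0 0 0;-0.3 0 0 0 0 0 0'; python3 lat.py
```

```text
clock: 13.85
eef_pos: [0.6414, -0.1483, 0.2682]
tool_rot: [-2.508, -1.51, -0.474]
contact_force: [1.5, 4.7, 1.8]
finger_gap: 0.0265
top [[-4.49, 4.01, -0.24], [-4.47, 5.16, 0.34], [-4.28, 5.42, 0.57], [-4.11, 5.41, 0.65]]
side [[-3.32, 4.4], [-3.42, 4.0], [-3.31, 4.31], [-2.49, 4.24], [-1.96, 4.23], [-1.87, 4.17], [-1.79, 4.47]]
trier corr [-1.02 -0.43] -> nose must move (x,TY,TZ) mm 2.6 -0.61 0.71 axis err [ 0.23 -0.96] F tool [ 5.2 -0.9  0.1]
```

```bash
python3 -m crank '-0.3 -0.05 0.05 0 -0.9 0.2 0;-0.7 0 0 0 -0.3 0 0;-0.8 0 0 0 -0.3 0 0;-0.8 0 0 0 -0.3 0 0'; python3 lat.py
```

```text
clock: 14.45
eef_pos: [0.6398, -0.1484, 0.2695]
tool_rot: [-2.502, -1.522, -0.485]
contact_force: [5.3, 10.4, 3.7]
finger_gap: 0.0262
top [[-4.12, 4.7, 0.29], [-3.97, 5.56, 0.8], [-3.85, 5.61, 0.88], [-3.79, 5.69, 0.95]]
side [[-3.14, 4.36], [-3.28, 4.26], [-3.02, 4.48], [-2.07, 4.46], [-1.89, 4.5], [-1.56, 4.46], [nan, 4.61]]
trier corr [-1.86 -0.85] -> nose must move (x,TY,TZ) mm 2.3 0.08 0.15 axis err [ 0.8  -1.19] F tool [12.2 -0.1  0.8]
```

```bash
cat > fm.py <<'E'
from h import *
s0=r.read_state();Rc=R.from_rotvec(s0['tool_rot']).as_matrix();ax=-Rc[:,0];e=TM-s0['eef_pos']-ax*.15
print(s0['clock'].__round__(2),'F',(Rc.T@s0['contact_force']).round(2),'M',(Rc.T@s0['moment']).round(3),'mouth-nose',(np.array([e@TX,e@TY,e@TZ])*1000).round(1),'ax',np.degrees([ax@TY,ax@TZ]).round(2))
E
python3 fm.py; python3 -m crank '0.5 0 0 0 0 0 0;0 0 0 0 0 0 0' >/dev/null; python3 fm.py;python3 -m crank '0 0 0 0 0 0 0' >/dev/null; python3 fm.py
```

```text
14.55 F [1.22e+01 1.00e-02 6.70e-01] M [0.081 2.208 0.201] mouth-nose [ 2.3 -1.8 -0.8] ax [ 0.8  -1.19]
14.8 F [-0.79  0.18  1.68] M [ 0.036 -0.456 -0.014] mouth-nose [ 6.6 -1.7 -1.2] ax [ 0.85 -1.07]
14.93 F [-0.87 -0.26  1.92] M [ 0.004 -0.493  0.009] mouth-nose [ 4.8 -1.6 -1.3] ax [ 0.77 -0.97]
```

Moment change puts the contact on the −TY side of the nose (Mz/Fx about −15 mm). So the nose has to move +TY. I'll level, shift and push again.

```bash
python3 -m crank '0.2 0.36 0.22 0 -1.0 0.8 0;0 0 0 0 0 0 0' >/dev/null; python3 fm.py;  python3 -m crank '-0.4 0 0 0 -0.2 0 0;-0.5 0 0 0 -0.2 0 0;-0.6 0 0 0 -0.2 0 0' >/dev/null; python3 fm.py; python3 -m crank '-0.6 0 0 0 -0.3 0 0' >/dev/null; python3 fm.py
```

```text
15.18 F [-0.46  0.    1.65] M [ 0.013 -0.361  0.031] mouth-nose [ 5.  -3.1 -1.8] ax [-0.24  0.15]
15.55 F [ 0.32 -0.16  2.72] M [-0.093 -0.028 -0.081] mouth-nose [-10.1  -3.5  -3.3] ax [-0.19  0.74]
15.68 F [0.66 0.53 3.31] M [-0.098  0.104 -0.065] mouth-nose [-16.5  -3.4  -3.9] ax [-0.21  1.03]
```

It's in by about 16 mm. I take the tilt out and continue.

```bash
python3 -m crank '-0.4 0 0 0 0.8 0 0;-0.6 0 0 0 0 0 0' >/dev/null; python3 fm.py;  python3 -m crank '-0.8 0 0 0 0 0 0;-0.8 0 0 0 0 0 0' >/dev/null; python3 fm.py; python3 -m crank '-0.8 0 0 0 0 0 0;-0.8 0 0 0 0 0 0' >/dev/null; python3 fm.py
```

```text
15.93 F [ 5.4   0.01 -0.2 ] M [0.014 0.763 0.078] mouth-nose [-23.7  -3.7  -1.6] ax [-0.1  -0.09]
16.18 F [ 5.93 -1.05  0.6 ] M [0.064 0.928 0.073] mouth-nose [-34.4  -3.6  -1.3] ax [ 0.08 -0.54]
16.43 F [ 7.4  -0.53  0.81] M [0.033 1.073 0.14 ] mouth-nose [-44.1  -3.6  -0.8] ax [ 0.27 -1.06]
```

```bash
python3 -m crank '-0.8 0 0 0 -0.6 0.2 0;-0.8 0 0 0 -0.5 0 0;-0.8 0 0 0 -0.3 0 0' >/dev/null; python3 fm.py;  python3 -m crank '-0.8 0 0 0 -0.3 0 0;-0.8 0 0 0 -0.3 0 0' >/dev/null; python3 fm.py; python3 -m crank '-0.7 0 0 0 -0.3 0 0;-0.5 0 0 0 -0.2 0 0' >/dev/null; python3 fm.py
```

```text
16.8 F [10.98 -0.35  2.09] M [-0.123  2.016  0.199] mouth-nose [-53.2  -3.6  -2. ] ax [ 0.44 -0.89]
17.05 F [13.45 -0.26  2.1 ] M [-0.142  2.493  0.379] mouth-nose [-54.6  -4.1  -1. ] ax [ 0.79 -1.45]
17.3 F [6.8  0.26 2.72] M [-0.225  1.129  0.535] mouth-nose [-54.5  -4.5  -0.1] ax [ 1.03 -1.89]
```

It has stalled at about 54 mm with the tool tilted (pitch −1.9°), so it is likely binding. I realign to the low-force line seen at entry.

```bash
cat >> fm.py <<'E'
Rt=tool_for(TX,-TZ);T=TM+TY*.0035+TZ*.0017
plan(T+TX*((s0['eef_pos']-T)@TX),Rt)
E
python3 -m crank '0 0.17 0.33 0 -1.9 1 0;0 0 0 0 0 0 0' >/dev/null; python3 fm.py
```

```text
17.55 F [3.11 0.77 1.07] M [-0.019  0.399  0.087] mouth-nose [-55.2  -2.8  -2.2] ax [-0.09  0.06]
t 17.55 turn deg [ 1.2  0.1 -0.1] | 1.2  shift cm in target frame [-0.    0.04  0.03] in current frame [0.   0.04 0.03] F [2.2 2.5 0.1] gap 0.0266
```

```bash
python3 -m crank '-0.8 0.04 0.05 1 -0.4 0.1 0;-0.8 0 0.05 0 -0.4 0.1 0' >/dev/null; python3 fm.py; python3 -m crank '-1 0 0.05 0 -0.4 0.1 0;-1 0 0.05 0 -0.4 0.1 0' >/dev/null; python3 fm.py
```

```text
17.8 F [ 6.68 -0.12  2.29] M [0.003 1.207 0.067] mouth-nose [-64.1  -2.6  -2.1] ax [-0.11  0.19]
t 17.8 turn deg [ 0.2  0.2 -0.1] | 0.3  shift cm in target frame [ 0.    0.06 -0.01] in current frame [ 0.    0.06 -0.01] F [3.2 6.3 0.1] gap 0.0266
18.05 F [ 6.37 -1.17  0.  ] M [0.101 1.01  0.107] mouth-nose [-76.7  -2.1  -1.7] ax [-0.07  0.3 ]
t 18.05 turn deg [ 0.1  0.3 -0.1] | 0.3  shift cm in target frame [-0.    0.12 -0.08] in current frame [-0.    0.12 -0.08] F [1.8 5.8 2.1] gap 0.0267
```

Moving freely again.

```bash
python3 -m crank '-1 0.1 -0.04 0 0 0 0;-1 0.03 0.02 0 -0.3 0 0' >/dev/null; python3 fm.py; python3 -m crank '-1 0 0.02 0 -0.3 0 0;-0.8 0 0.02 0 -0.3 0 0' >/dev/null; python3 fm.py
```

```text
18.3 F [ 8.37 -0.46  1.15] M [0.138 1.326 0.22 ] mouth-nose [-90.7  -2.3  -1.1] ax [ 0.05 -0.02]
t 18.3 turn deg [-0.1 -0.   0.1] | 0.1  shift cm in target frame [ 0.    0.14 -0.05] in current frame [-0.    0.14 -0.05] F [3.5 7.5 1.8] gap 0.0265
18.55 F [17.95  1.08  1.54] M [-0.097  3.27   0.329] mouth-nose [-97.4  -2.3   0.4] ax [ 0.27 -0.53]
t 18.55 turn deg [-0.1 -0.5  0.3] | 0.6  shift cm in target frame [-0.    0.19 -0.07] in current frame [-0.    0.19 -0.07] F [ 9.  14.9  4.8] gap 0.0263
```

```bash
python3 -m crank '-1 0.1 0.05 0 -0.6 0.3 0;-1 0 0.02 0 -0.4 0 0' >/dev/null; python3 fm.py; python3 chk.py m8.png
```

```text
18.8 F [15.84  0.75  1.42] M [-0.11   2.881  0.539] mouth-nose [-97.3  -2.8   2. ] ax [ 0.5  -1.14]
t 18.8 turn deg [-0.2 -1.1  0.5] | 1.3  shift cm in target frame [-0.    0.2  -0.07] in current frame [-0.    0.2  -0.07] F [ 7.7 13.2  4.4] gap 0.0265
t 18.9 mouth-nose xyz mm [-97.3  -2.8   2. ] axis err deg (TY,TZ) [ 0.47 -1.16] F tool [15.4 -0.5 -0.4] gap 0.02646222409584917
```

View pics/m8.png

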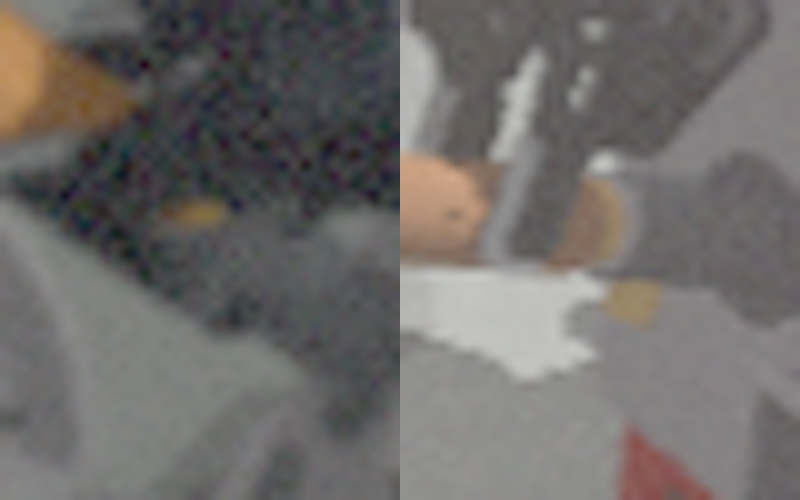

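The side view shows the collar against the tube mouth, and the advance stops at 16–18 N: seated. Next I relieve the push and start turning it over (roll +).

```bash
python3 -m crank '0 0 0.15 0 -1.1 0.5 0;0 0 0 0 0 0 0' >/dev/null; python3 fm.py; python3 -m crank '0 0 0 -8 0 0 0;0 0 0 -8 0 0 0' >/dev/null; python3 fm.py; python3 -m crank '0 0 0 -8 0 0 0;0 0 0 -8 0 0 0' >/dev/null; python3 fm.py
```

```text
19.15 F [2.81 0.08 1.54] M [-0.012  0.099  0.058] mouth-nose [-97.1  -1.5   0.1] ax [ 0.04 -0.05]
t 19.15 turn deg [-0.2 -0.   0. ] | 0.3  shift cm in target frame [ 0.    0.21 -0.17] in current frame [-0.    0.21 -0.17] F [ 1.5  2.8 -0.5] gap 0.0267
19.4 F [ 7.62 -1.73 -0.4 ] M [0.559 0.999 0.244] mouth-nose [-97.4  -2.    1.1] ax [-0.22 -0.37]
t 19.4 turn deg [16.  -0.3 -0.3] | 16.1  shift cm in target frame [-0.    0.09 -0.18] in current frame [ 0.    0.14 -0.15] F [1.8 7.2 2.6] gap 0.0263
19.65 F [11.03  0.03  3.08] M [0.626 1.815 0.136] mouth-nose [-97.3  -1.7   0. ] ax [-0.32 -0.41]
t 19.65 turn deg [32.6 -0.3 -0.4] | 32.6  shift cm in target frame [-0.    0.09 -0.06] in current frame [ 0.    0.11 -0.01] F [6.8 9.1 1.4] gap 0.0263
```

```bash
python3 -m crank '0.1 0.05 0 -7 0.2 0.2 0;0 0 0 -6 0.2 0 0' >/dev/null; python3 fm.py; python3 -c "
from plant import r;print(r.read_state()['qpos'].round(2))"
```

```text
19.9 F [ -0.65   2.99 -48.08] M [ 0.747 -1.213  0.453] mouth-nose [-95.6  -5.9   8.3] ax [ 0.26 -1.27]
t 19.9 turn deg [36.9 -1.3 -0.2] | 36.9  shift cm in target frame [ 0.   -0.17 -0.67] in current frame [ 0.02  0.26 -0.64] F [-30.5  -1.1  37.2] gap 0.0266
[ 0.89  0.16 -0.5   2.11 -0.72  0.27  0.45]
```

The roll hit the wrist limit (joint 6) and dragged sideways at 48 N. I back off at once.

```bash
python3 -m crank '0 0.2 -0.5 4 0 0 0' >/dev/null; python3 fm.py
```

```text
20.02 F [ 9.91 -5.43 12.7 ] M [1.683 2.136 0.376] mouth-nose [-96.5  -2.4   2.8] ax [ 0.06 -1.37]
t 20.02 turn deg [32.7 -1.4 -0.3] | 32.8  shift cm in target frame [-0.    0.12 -0.09] in current frame [ 0.    0.15 -0.01] F [ 8.7 11.5 -9.1] gap 0.0268
```

```bash
cat > rg.py <<'E'
from h import *
import sys
phi=np.radians(float(sys.argv[1]));back=float(sys.argv[2])/1000;al=float(sys.argv[3])/1000 if len(sys.argv)>3 else .050
T=TM+TY*.003+TZ*.0015
z=-TZ*np.cos(phi)+TY*np.sin(phi)
plan(T-TX*al-z*back,tool_for(TX,z)); print(r.read_state()['qpos'].round(2))
E
python3 -m crank '0 0 0 0 0 0 0.4;0 0 0 0 0 0 1;0 0 0 0 0 0 1;0 0 0 0 0 0 1' >/dev/null; python3 fm.py; python3 -m crank '0 0 -3 0 0 0 1;0 0 -3 0 0 0 1;0 0 -2 0 0 0 1;0 0 0 0 0 0 1' >/dev/null; python3 rg.py -57 70;python3 rg.py -12 70
```

```text
20.52 F [-1.17 -1.12  0.11] M [ 0.532 -0.39  -0.01 ] mouth-nose [-100.3   -2.8    1.3] ax [-0.07 -1.19]
t 20.52 turn deg [32.9 -1.1 -0.4] | 33.0  shift cm in target frame [-0.    0.05  0.01] in current frame [-0.    0.04  0.03] F [-1.2 -0.3 -1.1] gap 0.0853
t 21.02 turn deg [89.8 -1.3  0.1] | 89.8  shift cm in target frame [ 0.32  8.11 -7.12] in current frame [0.29 7.14 8.09] F [ 1.2 -0.9  0.3] gap 0.0856
[ 0.91 -0.   -0.4   2.06 -0.62  0.57  0.36]
t 21.02 turn deg [44.8 -1.2 -0.4] | 44.8  shift cm in target frame [ 0.32  5.82 -1.35] in current frame [0.34 5.08 3.15] F [ 1.2 -0.9  0.3] gap 0.0856
[ 0.91 -0.   -0.4   2.06 -0.62  0.57  0.36]
```

```bash
python3 -m crank '0.3 1.3 0.1 10 -1 0 1;0 1.3 0.1 10 0 0 1;0 1.3 0.1 10 0 0 1;0 1.3 0.1 10 0 0 1;0 1.3 0.1 10 0 0 1;0 0 0 0 0 0 1' >/dev/null; python3 rg.py -57 70;  python3 -m crank '0 1.3 0.1 10 0 0 1;0 1.3 0.1 10 0 0 1;0 1.3 0.1 10 0 0 1;0 0 0 0 0 0 1' >/dev/null; python3 rg.py -57 70
```

```text
t 21.77 turn deg [37.4 -0.9 -0.7] | 37.4  shift cm in target frame [ 0.63  4.14 -2.64] in current frame [0.71 4.88 0.43] F [-0.3  0.2 -1. ] gap 0.0854
[ 0.74  0.63 -0.39  1.18 -0.15  1.68 -0.06]
t 22.27 turn deg [27.  -3.7  1.4] | 27.3  shift cm in target frame [-0.38  5.25  0.33] in current frame [-0.6   4.52  2.65] F [-0.3  0.3 -0.5] gap 0.0854
[ 0.7   0.79 -0.39  0.92 -0.18  1.97 -0.09]
```

Reachable roll at the tube is about −30…+33°, so I'll turn it in 45° bites (grasp at −12°, turn to +33°), three times.

```bash
python3 rg.py -12 60;  python3 -m crank '0 -1 0 -8 0 0 1;0 -1 0 -8 0 0 1;0 0 0 0 0 0 1' >/dev/null; python3 rg.py -12 60
```

```text
t 22.27 turn deg [-18.   -4.   -0.1] | 18.4  shift cm in target frame [-0.38 -1.47  2.9 ] in current frame [-0.59 -0.51  3.18] F [-0.3  0.3 -0.5] gap 0.0854
[ 0.7   0.79 -0.39  0.92 -0.18  1.97 -0.09]
t 22.65 turn deg [-1.8 -3.8 -0.9] | 4.2  shift cm in target frame [-0.19  0.58  2.88] in current frame [-0.37  0.68  2.84] F [ 0.5 -0.3  0.4] gap 0.0849
[ 0.79  0.56 -0.41  1.24 -0.21  1.61 -0.04]
```

```bash
python3 -m crank '-0.2 0.6 1 -1.8 -3.8 -0.9 1;0 0 1.9 0 0 0 1;0 0 0 0 0 0 1' >/dev/null; python3 rg.py -12 0
```

```text
t 23.02 turn deg [0.3 0.3 0. ] | 0.4  shift cm in target frame [-0.02 -0.03  6.02] in current frame [ 0.01 -0.06  6.02] F [-0.3 -0.2  0.8] gap 0.0857
[ 0.76  0.54 -0.4   1.3  -0.15  1.52 -0.04]
```

```bash
python3 -m crank '0 0 3 0 0 0 1;0 0 2 0 0 0 1;0 0 1 0 0 0 1;0 0 0 0 0 0 0.5;0 0 0 0 0 0 0;0 0 0 0 0 0 0;0 0 0 0 0 0 0;0 0 0 0 0 0 0' >/dev/null; python3 fm.py; python3 -m crank '0 0 0 -8 0 0 0;0 0 0 -8 0 0 0' >/dev/null; python3 fm.py; python3 -m crank '0 0 0 -8 0 0 0;0 0 0 -8 0 0 0' >/dev/null; python3 rg.py 33 0; python3 fm.py
```

```text
24.02 F [ 0.04 -0.43  0.77] M [-0.066 -0.376  0.02 ] mouth-nose [-99.8  -5.5  -7.5] ax [-0.03  0.34]
t 24.02 turn deg [-11.6   0.3  -0.1] | 11.6  shift cm in target frame [ 0.   -0.21  0.49] in current frame [ 0.   -0.11  0.52] F [-0.4  0.5 -0.6] gap 0.0263
24.27 F [ 1.24 -3.77 -1.9 ] M [ 1.013 -0.085  0.193] mouth-nose [-99.7  -3.6  -7.2] ax [-0.13  0.24]
t 24.27 turn deg [ 4.3  0.2 -0.1] | 4.3  shift cm in target frame [-0.   -0.04  0.49] in current frame [ 0.   -0.08  0.48] F [-3.1  2.4  1.9] gap 0.0261
t 24.52 turn deg [-12.4   0.3  -0.1] | 12.4  shift cm in target frame [-0.01 -0.22  0.53] in current frame [-0.   -0.1   0.57] F [-2.1  2.4  0.8] gap 0.0262
[ 0.87  0.23 -0.46  1.88 -0.31  0.69  0.09]
24.52 F [ 1.31 -2.69 -1.45] M [0.922 0.314 0.102] mouth-nose [-99.9  -1.5  -7.9] ax [-0.2   0.28]
t 24.52 turn deg [20.6  0.3 -0.1] | 20.6  shift cm in target frame [0.   0.15 0.55] in current frame [ 0.   -0.05  0.56] F [-2.1  2.4  0.8] gap 0.0262
```

```bash
python3 -m crank '0 -0.15 0 -7 0 0 0;0 -0.05 0 -5 0 0 0;0 0 0 0 0 0 0' >/dev/null; python3 rg.py 33 0; python3 fm.py
```

```text
t 24.9 turn deg [-0.   0.4  0.1] | 0.4  shift cm in target frame [-0.08  0.15  0.74] in current frame [-0.08  0.15  0.74] F [-0.6  3.2 -2.3] gap 0.0261
[ 0.93  0.14 -0.53  2.06 -0.48  0.39  0.22]
24.9 F [ 1.6  -3.34  1.47] M [1.199 0.054 0.33 ] mouth-nose [-99.2   2.7  -8. ] ax [-0.14  0.42]
t 24.9 turn deg [33.   0.5 -0. ] | 33.0  shift cm in target frame [-0.    0.58  0.52] in current frame [0.01 0.21 0.75] F [-0.6  3.2 -2.3] gap 0.0261
```

```bash
python3 -m crank '0 0 0 0 0 0 0.5;0 0 0 0 0 0 1;0 0 0 0 0 0 1;0 0 0 0 0 0 1;0 0 -3 0 0 0 1;0 0 -3 0 0 0 1' >/dev/null; python3 -m crank '0 1.2 0.1 9 0 0 1;0 1.2 0.1 9 0 0 1;0 1.2 0.1 9 0 0 1;0 1.2 0.1 9 0 0 1;0 1.2 0.1 9 0 0 1;0 0 0 0 0 0 1' >/dev/null; python3 rg.py -12 0
```

```text
t 26.4 turn deg [-1.4  0.6 -0.8] | 1.7  shift cm in target frame [ 0.49 -0.86  7.  ] in current frame [ 0.56 -0.69  7.01] F [-0.7  1.4 -1. ] gap 0.0854
[ 0.8   0.58 -0.48  1.23 -0.1   1.58 -0.09]
```

```bash
python3 -m crank '0.5 -0.7 2 -1.4 0.6 -0.8 1;0 0 2.5 0 0 0 1;0 0 2 0 0 0 1;0 0 0.8 0 0 0 1' >/dev/null; python3 rg.py -12 0; python3 -m crank '0 0 0 0 0 0 0.5;0 0 0 0 0 0 0;0 0 0 0 0 0 0;0 0 0 0 0 0 0;0 0 0 0 0 0 0' >/dev/null; python3 rg.py -12 0
```

```text
t 26.9 turn deg [0.5 0.1 0. ] | 0.5  shift cm in target frame [-0.03 -0.07 -0.18] in current frame [-0.03 -0.07 -0.18] F [-0.5  0.2 -0.1] gap 0.0852
[ 0.81  0.56 -0.5   1.42 -0.11  1.39 -0.07]
t 27.52 turn deg [ 0.7  0.1 -0. ] | 0.7  shift cm in target frame [-0.04 -0.05  0.17] in current frame [-0.04 -0.05  0.17] F [-1.2  0.1  0.1] gap 0.0265
[ 0.81  0.55 -0.5   1.41 -0.11  1.39 -0.07]
```

```bash
python3 -m crank '0 0 0 -8 0 0 0;0 0 0 -8 0 0 0;0 0 0 -8 0 0 0' >/dev/null; python3 fm.py; python3 -m crank '0 0 0 -8 0 0 0;0 0 0 -8 0 0 0;0 0 0 -4 0 0 0' >/dev/null; python3 rg.py 33 0; python3 fm.py
```

```text
27.9 F [ 2.23 -1.65 -2.26] M [0.727 0.255 0.087] mouth-nose [-99.8  -2.3  -3.3] ax [-0.14  0.03]
t 27.9 turn deg [12.9  0.  -0.1] | 12.9  shift cm in target frame [-0.    0.09  0.16] in current frame [0.   0.05 0.17] F [-1.2  2.3  2.5] gap 0.0262
t 28.27 turn deg [ 0.6  0.3 -0. ] | 0.6  shift cm in target frame [-0.01  0.07  0.35] in current frame [-0.01  0.07  0.35] F [2.6 3.9 0.5] gap 0.0265
[ 1.02  0.16 -0.64  2.06 -0.44  0.36  0.19]
28.27 F [ 4.6  -0.24  1.16] M [0.737 0.623 0.008] mouth-nose [-99.9  -0.1  -4.6] ax [-0.15  0.21]
t 28.27 turn deg [33.6  0.3 -0.1] | 33.6  shift cm in target frame [0.   0.3  0.23] in current frame [0.   0.12 0.36] F [2.6 3.9 0.5] gap 0.0265
```

Trier roll is now about 123°. One more bite.

```bash
python3 -m crank '0 0 0 0 0 0 0.5;0 0 0 0 0 0 1;0 0 0 0 0 0 1;0 0 0 0 0 0 1;0 0 -3 0 0 0 1;0 0 -3 0 0 0 1' >/dev/null; python3 -m crank '0 1.1 0.1 9 0 0 1;0 1.1 0.1 9 0 0 1;0 1.1 0.1 9 0 0 1;0 1.1 0.1 9 0 0 1;0 1.1 0.1 9 0 0 1;0 0 0 0 0 0 1' >/dev/null; python3 rg.py -12 0
```

```text
t 29.77 turn deg [-1.   0.4 -0.7] | 1.3  shift cm in target frame [ 0.52 -0.63  6.39] in current frame [ 0.55 -0.52  6.39] F [-0.4 -0.2 -0.7] gap 0.0853
[ 0.87  0.6  -0.59  1.26 -0.05  1.56 -0.13]
```

```bash
python3 -m crank '0.5 -0.6 2 -1 0.4 -0.7 1;0 0 2.5 0 0 0 1;0 0 1.5 0 0 0 1;0 0 0.6 0 0 0 1;0 0 0 0 0 0 0.5;0 0 0 0 0 0 0;0 0 0 0 0 0 0;0 0 0 0 0 0 0;0 0 0 0 0 0 0' >/dev/null; python3 rg.py -12 0;  python3 -m crank '0 0 0 -8 0 0 0;0 0 0 -8 0 0 0;0 0 0 -8 0 0 0' >/dev/null; python3 fm.py; python3 -m crank '0 0 0 -8 0 0 0;0 0 0 -8 0 0 0;0 0 0 -4 0 0 0' >/dev/null; python3 rg.py 33 0; python3 fm.py
```

```text
t 30.9 turn deg [ 0.6  0.1 -0.1] | 0.7  shift cm in target frame [-0.01 -0.04  0.14] in current frame [-0.01 -0.04  0.14] F [-1.3  0.3 -0.9] gap 0.0264
[ 0.88  0.58 -0.61  1.41 -0.05  1.39 -0.12]
31.27 F [ 0.51 -1.51 -0.41] M [ 0.461 -0.293  0.09 ] mouth-nose [-100.    -2.1   -2.8] ax [-0.19 -0.  ]
t 31.27 turn deg [12.9  0.  -0.2] | 12.9  shift cm in target frame [-0.    0.09  0.11] in current frame [0.   0.06 0.13] F [-1.2  1.1  0.2] gap 0.0268
t 31.65 turn deg [ 0.5  0.3 -0.1] | 0.6  shift cm in target frame [0.02 0.08 0.3 ] in current frame [0.03 0.08 0.3 ] F [2.1 3.6 0.3] gap 0.0266
[ 1.14  0.18 -0.77  2.06 -0.35  0.35  0.11]
31.65 F [ 4.05 -0.49  1.  ] M [0.732 0.608 0.063] mouth-nose [-100.2   -0.2   -4.2] ax [-0.2   0.21]
t 31.65 turn deg [33.5  0.3 -0.1] | 33.5  shift cm in target frame [0.   0.28 0.19] in current frame [0.   0.13 0.31] F [2.1 3.6 0.3] gap 0.0266
```

Turned about 167° in total. I give it a final seating push while still held.

```bash
python3 -m crank '-0.6 0 0 3 0 0 0;-0.8 0 0 0 -0.3 0 0;-1 0 0 0 -0.3 0 0' >/dev/null; python3 fm.py; python3 -m crank '0 0 0 0 0 0 0.5;0 0 0 0 0 0 1;0 0 0 0 0 0 1;0 0 0 0 0 0 1;0 0 -3 0 0 0 1;0 0 -3 0 0 0 1;0 0 -4 0 0 0 1;0 0 -4 0 0 0 1;0 0 0 0 0 0 1'; python3 chk.py m9.png
```

```text
32.02 F [17.49 -2.16 -4.15] M [0.845 3.471 0.7  ] mouth-nose [-99.8  -1.5  -1.8] ax [ 0.63 -0.38]
t 32.02 turn deg [30.3 -0.5  0.5] | 30.3  shift cm in target frame [-0.    0.36  0.11] in current frame [-0.    0.26  0.28] F [ 3.6 15.6  8.4] gap 0.0263
clock: 33.15
eef_pos: [0.5087, -0.2407, 0.349]
tool_rot: [2.424, 1.312, 0.811]
contact_force: [0.4, 0.1, 1.2]
finger_gap: 0.0854
t 33.25 mouth-nose xyz mm [-104.4   72.3 -122.9] axis err deg (TY,TZ) [ 0.48 -0.43] F tool [ 0.1 -0.8  0.3] gap 0.08497589641518243
```

View pics/m9.png

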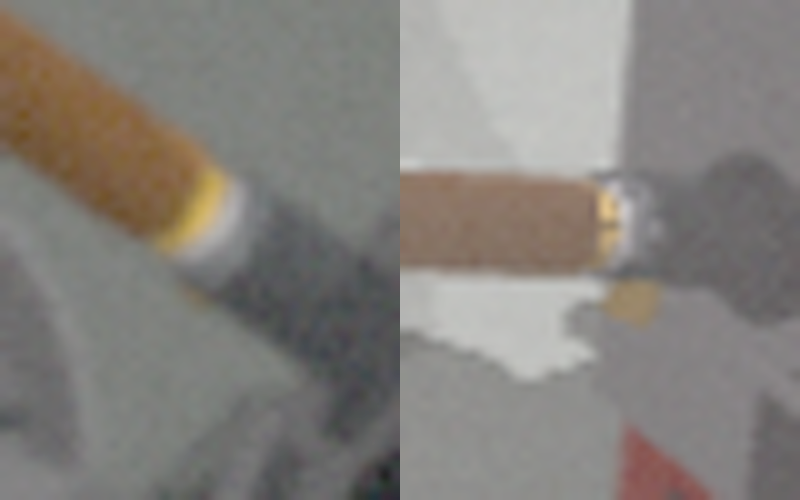

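The collar's bright ring is flush on the mouth and in line with the tube in both crops. The arm is clear. I do a numeric check of the bystanders, then hand in.

```bash
python3 - <<'E'
from h import *
import pickle
d=pickle.load(open('c0.pkl','rb'))
c=cam('side');a=c['color'];b=d['side']['color']
boxes={'brush':(262,232,312,288),'tamper':(318,218,350,254),'pitcher':(222,176,268,226),'cup':(255,158,288,190),'bowl':(226,312,278,362),'tray':(174,226,256,294),'spoon':(180,300,240,354),'canister':(274,332,330,404)}
for n,(x0,y0,x1,y1) in boxes.items():
    f=lambda i:np.float32(cv2.cvtColor(i[y0:y1,x0:x1],cv2.COLOR_RGB2GRAY))
    print(n,np.round(cv2.phaseCorrelate(f(b),f(a)),2).tolist() if 0 else (cv2.phaseCorrelate(f(b),f(a))[0], round(float(abs(f(a)-f(b)).mean()),1)))
s=r.read_state();print(s['clock'],s['contact_force'],np.abs(s['qd']).max())
r.hand_in()
E
```

```text
brush ((-0.27535854494864864, -0.2767788619308966), 15.5)
tamper ((0.3142793033670852, -1.1593077837768284), 39.3)
pitcher ((0.06108172043900595, -0.017042057670291655), 1.7)
cup ((0.03188498778662918, -0.15153274631202862), 3.9)
bowl ((0.008322657917954501, -0.01888899064093863), 1.6)
tray ((0.014494352221390727, 0.0025710058287771176), 1.5)
spoon ((-0.012116137927897341, 0.031125846805057478), 1.7)
canister ((0.059646711806092156, -0.032065083359384516), 1.8)
33.3 [ 0.02132214  0.16099834 -0.59701056] 0.016764326121953277
the job is handed in; nothing more can be done
```

The trier is in its tube with the collar against the mouth, turned about 165° so the scoop faces down, and let go. I handed the job in at 33.3 s.

**What I did:** I picked it up by the handle and slid it into the tube. It caught once on the rim and once part-way in, and I freed it by realigning. Wrist range limited each turn, so I turned it over in four bites, regrasping the handle between them.

**Last checks:**
- **Seating:** a final push of about 17 N gave no further advance, and both camera crops show the collar flush on the mouth and in line with the tube.
- **Turned over:** this comes from the tool angles and an unchanged grip width of 26–27 mm. The scoop is hidden inside the tube, so the cameras could not confirm it.
- **Released:** the gripper is open and about 14 cm away, with no contact force.
- **Bystanders:** the pitcher, cup, bowl, tray, spoon and canister are unmoved in the images. The brush and tamper image areas changed clearly in brightness, which I put down to the arm's shadow. Their image shift was at most about 1 pixel (around 3 mm), less certain for the tamper.

**What went wrong:** during the first turn the wrist reached its limit, and the force peaked near 48 N through the fingers for a moment. That is under the 120 N wrist limit, and I backed it off at once.

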